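# Feed a failed bearing through the flap of the reject box

### The job

The ball bearing on the loading tray failed inspection: push it along the tray with the fingertips and on through the yellow gravity flap until it drops into the red reject box, then draw back so that the flap swings fully shut. Push it gently, without pinching or lifting it, and leave the gear where it stands on the tray and the things on the bench undisturbed.

Things in the scene. Friction and masses are not known exactly. Their poses are not given: they have to be found in the camera images.
- reject_box: Fixed red sheet-metal reject box with a loading tray on its front. Origin on the bench under the middle of the mouth, in the plane of the front panel; +x points level into the box (feeding direction), y along the front, z up. The box is 170 mm wide, reaches to x = +130 mm; its front panel and its top with a clear cover are 134 mm above the bench.
- tray (a point): Middle of the level aluminium tray's top surface, 85 mm above the bench and 75 mm in front of the mouth; axes as the reject box's. The tray is 260 mm wide and runs from the mouth to 150 mm in front of it, with no rims at its front and sides.
- mouth (a point): Middle of the mouth's sill, on the tray's surface in the plane of the front panel; axes as the reject box's. The mouth is 82 mm wide; the lintel over it is 39 to 46 mm above the tray, 6 mm thick in x. The tray floor ends 6 mm inside the front plane; beyond that edge a 52 degree ramp leads down: a part whose centre is pushed well past the edge tips and slides in by itself.
- guide_left (a point): Mouth end, on the tray, of the upright guide plate on the +y side, 42 mm from the middle of the mouth; the plate (3 mm thick, 21 mm high) runs outward to the tray's side edge at (x -60, y +130 mm) in the reject box's axes. A mirrored plate stands on the -y side, so that the two converge on the mouth.
- flap (a joint): Angle of the yellow flap in the mouth, rad: 0 hanging shut, growing as it swings inward and up about a pin along its top edge (3 mm behind the front plane, 35 mm above the tray), stop 1.45; it cannot swing outward. 76 mm wide, 60 g, hangs to 2 mm above the tray, moves easily (under 1 N), falls shut in about half a second. The bearing passing under it opens it to about 0.9 rad.
- flap_edge (a point): Middle of the flap's lower edge.
- bearing_center (a point): Centre of the loose steel ball bearing lying flat on the tray, 52 mm in diameter and 15 mm thick, about 0.14 kg; z along its axis. It starts left or right of the middle of the tray, 70 to 90 mm in front of the mouth.
- gear_center (a point): Centre (14 mm above the tray) of a loose steel gear, 56 mm across the teeth, 28 mm high with its hub, 0.35 kg, standing on the tray's other side. To be left alone.
- carton: Loose brown cardboard parts carton standing on the bench at the right, 74 x 151 x 75 mm, origin at the centre of the underside. Bystander.
- meter: Loose black hand meter lying on the bench, 116 x 66 x 30 mm, origin at the centre of the underside. Bystander.
- marker: Loose white marker with a red cap lying on the bench, 17 x 129 x 17 mm, origin at the centre of the underside. Bystander.
Not all that is in view belongs to the job. Leave any pink look-alike of the part that bears bearing_center alone.

How it is judged:
By the outcome, as a careful person would: the job done as asked, in the order asked, and still so for the second after the job is handed in, with the robot touching nothing.
It also fails if it takes over 46 s, if anything falls off the work surface, if the arm or the gripper's body presses on something with over 40 N, if the wrist force passes 120 N, or if a joint passes its speed limit or range.

### The arm

A 6-joint arm with a two-finger parallel gripper is mounted at the origin on a cart in front of the work surface, level with it; the furniture and walls round the work are solid. World frame = base frame: x ahead of the robot, y to its left, z up, the work surface at z = 0. Lengths are in m, angles in degrees, forces in N, time in s.
With the tool pointing down it reaches from about 0.375 to 0.75 m from the base axis. Payload 9 kg.
Tool frame: the origin (TCP) lies where the fingers leave the gripper's body, on its centre line; the fingertips stand 73 mm ahead of it and the grasp point (between the pads) lies 54 mm ahead of it (robot.tip_reach is the distance from the TCP to the fingertips, in m); z points along the fingers, y is the line along which they close (so a half turn about z gives the same grasp; the last joint's range is limited). The gripper opens to 85 mm and grips with 20 to 120 N. Pads are 22 mm wide; open, the fingers measure 114 mm over their backs; the gripper's body (76 mm by 85 mm) begins 54 mm behind the grasp point. The pads swing forward as they close: fully open they stand 13 mm farther back than shut.
Start: joints at [-82.489, 5.964, 5.575, 89.605, 0, 77.527], TCP at [0.205, -0.564, 0.304] pointing down, gripper open.
Joint ranges: [-171.21, 171.21], [-48.23, 106.86], [-62.78, 66.21], [-105.2, 120.99], [-86.42, 89.51], [-180, 180]. Speed limits (degrees/s): [127.2, 127.2, 147.25, 180, 180, 180].

### API

Orientations are given as [roll, pitch, yaw] about the fixed x, y, z axes, in that order (R = Rz(yaw) Ry(pitch) Rx(roll)).
In Python, from plant import robot gives the robot as it stands. Calls block until the motion is done:
- robot.move_pose(position, orientation): joint-space move of the TCP to a pose.
- robot.line_to(position, vel=0.15, rotation=None, guard=None): straight line of the TCP; rotation=None keeps the orientation; vel is the mean speed in m/s. With guard (N) it stops when the force on the tool has changed by that much, and returns True; else False.
- robot.goto_joints(angles): joint-space move.
- robot.set_gripper(opening): finger opening in m; the grip force is fixed at half the most; returns when the fingers have stopped.
- robot.pause(seconds).
- robot.ik(position, orientation): joint angles nearest the present ones, or None.
- robot.observe(): the state.
- robot.grab_frame(name): name is "side" or "top"; returns the picture (480x640x3 uint8, blue, green, red); there is no depth.
- robot.get_calibration(name): a dict with "vertical_fov" (degrees; the focal length in pixels is half the picture's height over the tangent of half this angle, whatever the lens; pixels are square), "cx", "cy" (the principal point, pixels), "rvec" (rotation vector, rad) and "tvec" (3), from world to camera coordinates, as OpenCV has them. Camera axes: x right, y down, z forward; pixel columns grow to the right and rows downward; lengths in m; the calibration is good to about 2 mm. A picture is of the moment at which its call begins. get_calibration takes no time and is no camera call.
A pose or a line that the arm cannot do raises robot.IKError and nothing moves.
- robot.job_done(): hands the job in; it is judged then, once.
The state is a dict: "time": time; "q": joint angles; "qvel": joint speeds; "joint_torque": joint torques, N m; "tool_pos": TCP position; "tcp_rot": TCP orientation; "ft_force": force on the tool from outside, world axes, zero at the start; "torque": the same for the moment, N m; "gripper_width": finger opening in m; "gripper_force": force on a finger pad.
Only numpy, scipy, OpenCV 4.12 (cv2) and the standard library are available. Lean on these libraries where they do the work, as an engineer would, in place of code of your own. Each camera call takes 0.05 s, during which the arm holds its last target. There are 200 camera calls.

## Working session

There is one attempt and no reset: what is moved stays moved. The work goes in short steps, each a Python script; the robot and the scene stay as the last script left them, time stands still between calls to the robot, and variables do not carry over. Pictures are saved under pics/ and viewed, at most 10 in all, crops included, and the job is handed in when it is done.

```bash
mkdir -p pics; python3 - <<'E'
from plant import robot
import cv2
for n in("side","top"):
    cv2.imwrite(f"pics/{n}0.png",robot.grab_frame(n)); print(n,robot.get_calibration(n))
o=robot.observe();print(o["time"],o["tool_pos"],o["tcp_rot"])
E
```

```text
side {'vertical_fov': 51.25577872703407, 'cx': 316.92533653400625, 'cy': 241.37522448748794, 'rvec': array([ 0.3335553 , -2.4809306 ,  1.65327549]), 'tvec': array([0.50296649, 0.13451988, 1.10302387])}
top {'vertical_fov': 49.76201159405947, 'cx': 320.6943672887438, 'cy': 229.6854810841936, 'rvec': array([ 2.16978403, -2.14140207,  0.19187099]), 'tvec': array([-0.01056546,  0.53021271,  1.55704115])}
0.1 [ 0.20505379 -0.56363899  0.30319855] [-1.79932071e+02 -1.55593265e-02  1.99860053e+01]
```

View pics/top0.png

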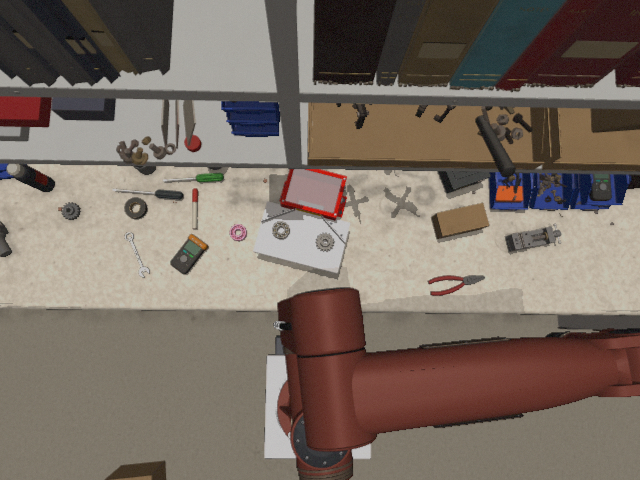

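View pics/side0.png

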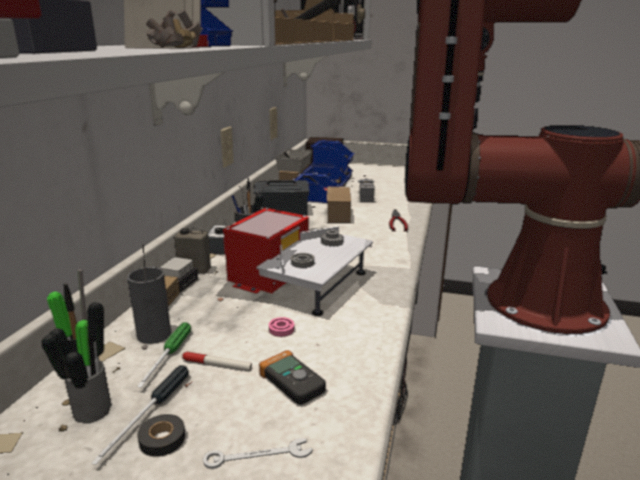

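Candidates in the top view: the ring at (281,230) on the tray, the toothed part at (325,242) on the tray, the pink ring at (238,232) on the bench and the black tape roll at (135,208). By the description I choose (281,230), and I'll check it in a close crop.

```bash
python3 - <<'E'
import cv2
t=cv2.imread("pics/top0.png")[155:285,240:370];s=cv2.imread("pics/side0.png")[190:320,215:385]
cv2.imwrite("pics/c1.png",cv2.resize(t,(600,600),interpolation=cv2.INTER_CUBIC)[:, :])
cv2.imwrite("pics/c2.png",cv2.resize(s,None,fx=4.5,fy=4.5,interpolation=cv2.INTER_CUBIC))
E
```

```text
(no output)
```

View pics/c1.png

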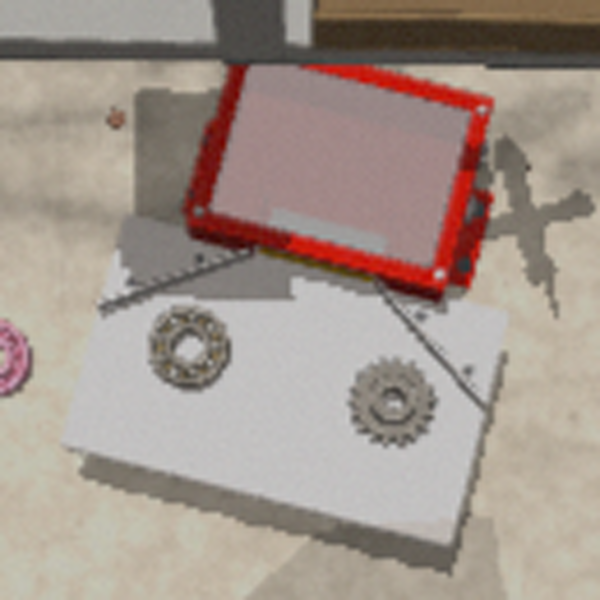

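View pics/c2.png

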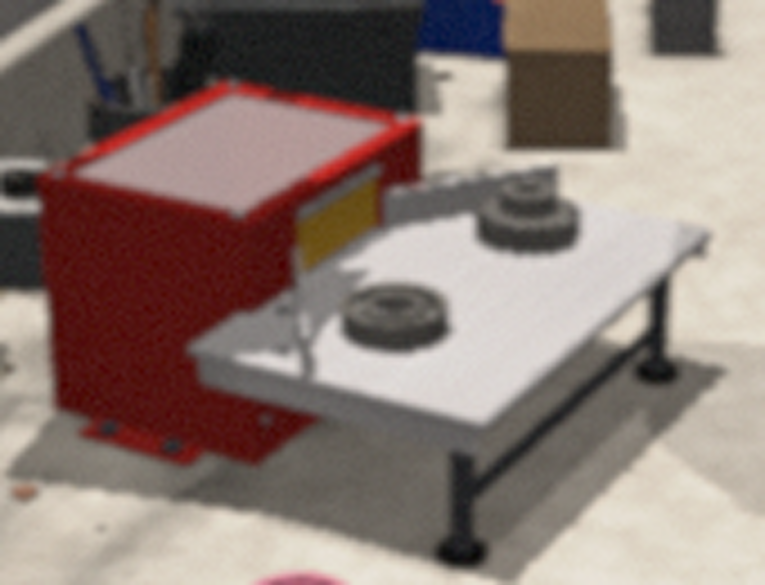

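```bash
cat > h.py <<'E'
import numpy as np,cv2
from plant import robot
from scipy.optimize import least_squares
def cam(n):
    c=robot.get_calibration(n);f=240/np.tan(np.radians(c["vertical_fov"])/2)
    return np.array([[f,0,c["cx"]],[0,f,c["cy"]],[0,0,1]]),cv2.Rodrigues(c["rvec"])[0],np.array(c["tvec"])
def ray(n,uv,z):
    K,R,t=cam(n);d=R.T@np.linalg.solve(K,[*uv,1]);o=-R.T@t
    return o+d*(z-o[2])/d[2]
def proj(n,P):
    K,R,t=cam(n);p=(np.atleast_2d(P)@R.T+t)@K.T;return p[:,:2]/p[:,2:]
def c1(u,v):return np.array([240+(u+.5)*130/600-.5,155+(v+.5)*130/600-.5])
def c2(u,v):return np.array([215+(u+.5)/4.5-.5,190+(v+.5)/4.5-.5])
E
python3 - <<'E'
from h import *
L=np.array([[-.15,.13,.085],[-.15,-.13,.085],[0,-.13,.085],[0,.13,.085],[0,.042,.106],[0,-.042,.106],[-.06,.13,.106],[-.06,-.13,.106]])
U=np.array([c1(*p) for p in [(63,447),(447,543),(510,310),(130,213),(255,250),(378,282),(100,308),(488,408)]])
L2=np.array([[-.15,.13,.085],[-.15,-.13,.085],[0,.13,.085],[.13,.085,.134],[0,.085,.134],[0,-.085,.134]])
U2=np.array([c2(*p) for p in [(490,422),(708,235),(190,350),(45,175),(240,215),(418,125)]])
def W(p,L):
    c,s=np.cos(p[2]),np.sin(p[2]);return np.c_[p[0]+c*L[:,0]-s*L[:,1],p[1]+s*L[:,0]+c*L[:,1],L[:,2]]
f=lambda p:np.r_[proj("top",W(p,L))-U,proj("side",W(p,L2))-U2].ravel()
r=least_squares(f,[.6,.05,0],loss="soft_l1");p=r.x;print(p[:2],np.degrees(p[2]));print(f(p).reshape(-1,2).round(1))
def loc(w):
    c,s=np.cos(p[2]),np.sin(p[2]);d=w-np.r_[p[:2],0];return np.round([c*d[0]+s*d[1],-s*d[0]+c*d[1]],4)
for nm,u,v,z in[("bear",189,347,.1),("gear",393,401,.108)]:
    w=ray("top",c1(u,v),z);print(nm,w,loc(w))
for nm,u,v,z in[("bear",395,308,.1),("gear",528,190,.113)]:
    w=ray("side",c2(u,v),z);print(nm,w,loc(w))
# shelf edge
for uv in[(150,163),(440,168)]: print(ray("top",uv,.4),ray("top",uv,.5))
np.save("box.npy",p)
E
```

```text
[0.57326968 0.03717532] -13.432084517160892
[[-0.4 -0.8]
 [ 1.3 -0.2]
 [-0.5  1.9]
 [-1.9  1.9]
 [-0.8 -0.4]
 [-0.  -0.4]
 [-1.2 -0.9]
 [ 0.1 -1. ]
 [-1.6 -1.3]
 [ 0.3 -2.9]
 [ 3.  -1. ]
 [-1.5 -0.9]
 [ 2.9  0.8]
 [ 1.7 -2.3]]
bear [0.51906876 0.11693396 0.1       ] [-0.0712  0.065 ]
gear [ 0.48502648 -0.01414062  0.108     ] [-0.0739 -0.0704]
bear [0.51881962 0.12959295 0.1       ] [-0.0744  0.0772]
gear [ 0.48611792 -0.00438624  0.113     ] [-0.0751 -0.0607]
[0.63170574 0.41869277 0.4       ] [0.60372369 0.38746754 0.5       ]
[ 0.63252018 -0.28387169  0.4       ] [ 0.6044713  -0.25744001  0.5       ]
```

```bash
python3 - <<'E'
from h import *
L=np.array([[-.15,.13,.085],[-.15,-.13,.085],[0,.042,.106],[0,-.042,.106],[-.06,.13,.106],[-.06,-.13,.106],[0,-.13,.085]])
U=np.array([c1(*p) for p in [(63,447),(447,543),(255,250),(378,282),(100,308),(488,408),(510,310)]])
L2=np.array([[-.15,.13,.085],[-.15,-.13,.085],[0,.13,.085],[.13,.085,.134],[0,.085,.134],[0,-.085,.134]])
U2=np.array([c2(*p) for p in [(490,422),(708,235),(190,350),(45,175),(240,215),(418,125)]])
def W(p,L):
    c,s=np.cos(p[2]),np.sin(p[2]);return np.c_[p[0]+c*L[:,0]-s*L[:,1],p[1]+s*L[:,0]+c*L[:,1],L[:,2]]
for n,L,U,bs in(("top",L,U,[(c1(189,347),.1),(c1(393,401),.108)]),("side",L2,U2,[(c2(395,308),.1),(c2(528,190),.113)])):
    f=lambda p:(proj(n,W(p,L))-U).ravel()
    p=least_squares(f,[.6,.05,0],loss="soft_l1").x;print(n,p[:2],np.degrees(p[2]));print(f(p).reshape(-1,2).round(1).tolist())
    np.save(f"box_{n}.npy",p)
    for u,z in bs:
        w=ray(n,u,z);c,s=np.cos(p[2]),np.sin(p[2]);d=w-np.r_[p[:2],0];print(w.round(4),np.round([c*d[0]+s*d[1],-s*d[0]+c*d[1]],4))
K,R,t=cam("top");print(-R.T@t);K,R,t=cam("side");print(-R.T@t)
for a,z in ((0,.106),):pass
print(robot.ik([.45,.15,.25],[180,0,-13.4]),robot.ik([.45,.15,.25],[180,0,76.6]))
E
```

```text
top [0.57199909 0.03641863] -13.32015890800794
[[-0.1, -0.3], [1.7, 0.2], [-0.6, 0.1], [0.2, -0.0], [-0.9, -0.4], [0.4, -0.7], [-0.2, 2.3]]
[0.5191 0.1169 0.1   ] [-0.0701  0.0662]
[ 0.485  -0.0141  0.108 ] [-0.073  -0.0692]
side [0.57389924 0.0441823 ] -13.857545380571331
[[-3.5, 0.3], [-0.2, -1.6], [1.2, 0.2], [-3.0, -0.1], [1.2, 1.9], [0.9, -1.3]]
[0.5188 0.1296 0.1   ] [-0.0739  0.0697]
[ 0.4861 -0.0044  0.113 ] [-0.0736 -0.0682]
[0.29073718 0.03820523 1.61852604]
[0.2364119  1.06433953 0.54683026]
[   2.57893595  -16.55916865  -21.28606283   85.27310582    0.
 -164.02106405] [  2.57893595 -16.55916865 -21.28606283  85.27310582   0.
 105.97893595]
```

Choice confirmed: the crop shows the ball bearing at crop (189,347) and the toothed gear at (393,401). They lie at box (-70,+66) and (-73,-69) mm, which agrees with the description. Plan: open the fingers 30 mm as a two-point cradle, push the bearing obliquely to the mouth's centre line, then push straight in with the tool tilted.

```bash
cat >> h.py <<'E'
P=np.load("box_top.npy");YAW=np.degrees(P[2])
def w2(x,y,z=0):
    c,s=np.cos(P[2]),np.sin(P[2]);return np.array([P[0]+c*x-s*y,P[1]+s*x+c*y,z])
def snap(k):
    for n in("top","side"):cv2.imwrite(f"pics/{n}{k}.png",robot.grab_frame(n))
def st(m):
    o=robot.observe();print(m,round(o["time"],2),np.round(o["tool_pos"],4),np.round(o["ft_force"],1),round(o["gripper_width"],4),robot.tip_reach)
E
python3 - <<'E'
from h import *
robot.set_gripper(.03);st("grip")
o=[180,0,YAW-60+180]
robot.move_pose([.27,-.40,.30],[180,0,60]);st("mid")
a=w2(-.095,.109)
robot.move_pose([a[0],a[1],.235],o);st("above")
print(robot.observe()["tcp_rot"])
snap(1)
E
python3 -c "
import cv2,numpy as np
t=cv2.imread('pics/top1.png')[150:290,220:390];s=cv2.imread('pics/side1.png')[130:330,200:400]
cv2.imwrite('pics/v1.png',np.hstack([cv2.resize(t,(400,329)),cv2.resize(s,(400,400))[:329]]))"
```

```text
grip 0.68 [ 0.2051 -0.5639  0.3039] [-0.5  0.2 -0.4] 0.0297 0.0726
mid 1.42 [ 0.27   -0.4006  0.3003] [-0.7  0.5 -0.3] 0.0302 0.0726
above 3.62 [0.505  0.1636 0.2351] [-0.3  0.   0.6] 0.0302 0.0726
[1.79989048e+02 1.19661458e-02 1.06600310e+02]
```

View pics/v1.png

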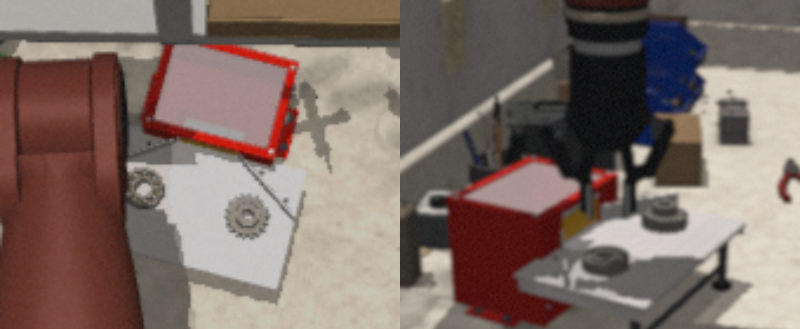

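The top view still shows the bearing at about (281,230), with the arm over the tray's left end. In the side view the two fingertips appear at about (294,237) and (312,236). I'll compare those with the projection.

```bash
python3 - <<'E'
from h import *
a=robot.observe()["tool_pos"];y=np.radians(YAW+30);n=np.array([np.cos(y),np.sin(y),0])
for k in(.015,.03,-.015,-.03):print(proj("side",a+n*k-[0,0,.0726]).round(1))
print(proj("side",w2(-.0701,.0662,.1)),proj("side",w2(-.15,.13,.085)))
E
```

```text
[[296.5 237.6]]
[[289.1 237.6]]
[[311.3 237.5]]
[[318.7 237.4]]
[[303.96042247 255.71322698]] [[322.7636141  281.97562762]]
```

```bash
python3 - <<'E'
import numpy as np
p=np.load("box_top.npy");p[1]+=.0025;p[0]+=.0005;np.save("box_top.npy",p)
E
python3 - <<'E'
from h import *
a=w2(-.095,.109)
robot.line_to([a[0],a[1],.168],vel=.1)
g=robot.line_to([a[0],a[1],.152],vel=.03,guard=5);st(f"touch {g}")
z=robot.observe()["tool_pos"][2]+.004
z=min(max(z,.1605),.164)
robot.line_to([a[0],a[1],z],vel=.05);st("up")
d=np.array([.5,-.866])
b=np.array([-.0701,.0662]);e=b+d*.0735-d*.0322   # finger centre at end
g=robot.line_to([*w2(*e)[:2],z],vel=.04,guard=12);st(f"pushed {g}")
r=b+d*.0735-d*.055
robot.line_to([*w2(*r)[:2],z],vel=.1)
robot.line_to([*w2(*r)[:2],.24],vel=.15)
q=w2(-.20,.0)
robot.line_to([q[0],q[1],.24],vel=.15);st("back")
snap(2)
E
python3 -c "
import cv2,numpy as np
t=cv2.imread('pics/top2.png')[150:290,220:390];s=cv2.imread('pics/side2.png')[170:330,200:400]
cv2.imwrite('pics/v2.png',np.hstack([cv2.resize(t,(400,329)),cv2.resize(s,(400,320))[[*range(320)]+[319]*9]]))"
```

```text
touch True 4.96 [0.5055 0.1669 0.1572] [-1.9  0.3  7.2] 0.0297 0.0726
up 5.21 [0.5053 0.1669 0.1613] [ 0.1  0.4 -0.2] 0.0301 0.0726
pushed False 7.62 [0.5314 0.08   0.1612] [ 0.4  0.2 -0.7] 0.03 0.0726
back 9.81 [0.3782 0.085  0.2398] [-0.5  0.1 -0.1] 0.0303 0.0726
```

View pics/v2.png

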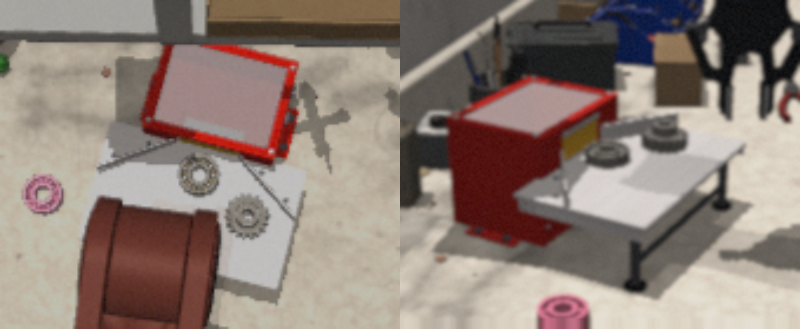

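The bearing now sits at top crop (199,174), about px (304.5,224). The gear is unmoved at crop (247,215). I'll measure the bearing and check IK for the tilted push.

```bash
python3 - <<'E'
from h import *
def loc(w):
    c,s=np.cos(P[2]),np.sin(P[2]);d=w[:2]-P[:2];return np.round([c*d[0]+s*d[1],-s*d[0]+c*d[1]],4)
u=lambda a,b:(220+(a+.5)*170/400-.5,150+(b+.5)*140/329-.5)
print("bearing",loc(ray("top",u(199,174),.1)),"gear",loc(ray("top",u(247,215),.108)))
print("guides",loc(ray("top",u(178,140),.106)),loc(ray("top",u(243,161),.106)))
us=lambda a,b:(200+(a-400+.5)/2-.5,170+(b+.5)/2-.5)
print("side",loc(ray("side",us(607,151),.1)))
th=20
def tcp(xf,y,zlow=.088):  # tilted tool: front-upper tip corner at box x xf
    t=np.radians(th);C=np.array([xf-.011*np.cos(t),zlow+.011*np.sin(t)]);T=C+.0726*np.array([-np.sin(t),np.cos(t)])
    return w2(T[0],y,T[1])
for xf in(-.085,-.03,.01):print(tcp(xf,0),robot.ik(tcp(xf,0),[180,th,YAW+180]))
E
```

```text
bearing [-0.0352 -0.0001] gear [-0.0721 -0.0714]
guides [-0.0004  0.0361] [-0.0063 -0.05  ]
side [-0.0399  0.0143]
[0.45556457 0.06660422 0.15998391] [ -6.88827728 -43.63794523 -51.79376444  61.96017175  -2.19575313
   6.04695671]
[0.50908495 0.05393266 0.15998391] [ -7.72955426 -31.37356758 -44.10416979  57.35703716  -1.90942015
   5.25539781]
[0.54800887 0.04471697 0.15998391] [ -8.2170995  -23.29073363 -38.31501133  55.04874539  -1.74331147
   4.79678899]
```

```bash
python3 - <<'E'
from h import *
t=cv2.imread("pics/top2.png")[185:250,265:345]
t=cv2.resize(t,(800,650),interpolation=cv2.INTER_CUBIC)[:600]
for L in([0,.0405,.106],[0,-.0405,.106],[0,.042,.085],[0,-.042,.085],[0,.085,.134],[0,-.085,.134]):
    p=(proj("top",w2(*L))[0]-[265,185]+.5)*10-.5;cv2.circle(t,(int(p[0]),int(p[1])),3,(255,0,0),-1);print(L,p.round())
cv2.imwrite("pics/v3.png",t)
E
```

```text
[0, 0.0405, 0.106] [294. 243.]
[0, -0.0405, 0.106] [559. 309.]
[0, 0.042, 0.085] [291. 255.]
[0, -0.042, 0.085] [561. 322.]
[0, 0.085, 0.134] [144. 187.]
[0, -0.085, 0.134] [709. 329.]
```

View pics/v3.png

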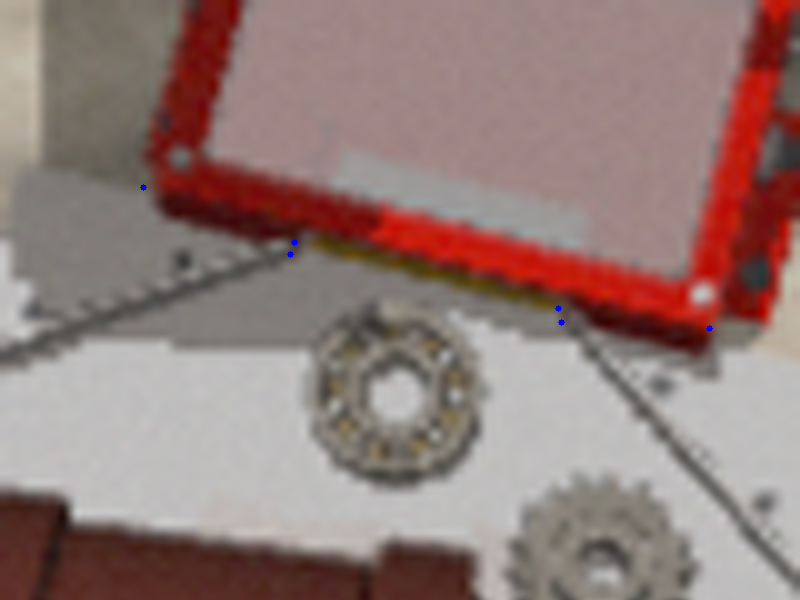

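The crop shows the bearing at (395,392) and the flap's middle at about (436,273). That puts the bearing about 3 mm left of the centre line, with its front edge just short of the mouth. I'll push straight in with the tool tilted 20°.

```bash
python3 - <<'E'
from h import *
th=20
def tcp(xf,y=-.0005,zlow=.0885):
    t=np.radians(th);C=np.array([xf-.011*np.cos(t),zlow+.011*np.sin(t)]);T=C+.0726*np.array([-np.sin(t),np.cos(t)])
    return w2(T[0],y,T[1])
o=[180,th,YAW+180]
a=tcp(-.083)
robot.move_pose(a+[0,0,.06],o);st("above")
robot.line_to(a,vel=.08,guard=8);st("down")
g=robot.line_to(tcp(-.01),vel=.04,guard=8);st(f"push {g}")
if not g:
    g=robot.line_to(tcp(.007),vel=.03,guard=8);st(f"in {g}")
robot.pause(.3);snap(3)
robot.line_to(tcp(-.06),vel=.1);st("out")
robot.line_to(tcp(-.085)+[0,0,.09],vel=.15)
robot.pause(.8);st("clear");snap(4)
E
python3 -c "
import cv2,numpy as np
A=[]
for k in(3,4):
    t=cv2.imread(f'pics/top{k}.png')[160:270,240:370];s=cv2.imread(f'pics/side{k}.png')[190:300,215:345]
    A.append(np.hstack([cv2.resize(x,(400,300),interpolation=cv2.INTER_CUBIC) for x in(t,s)]))
cv2.imwrite('pics/v4.png',np.vstack(A))"
```

```text
above 10.9 [0.4573 0.0657 0.2205] [-0.8 -0.  -0.2] 0.03 0.0726
down 11.8 [0.4577 0.0656 0.1611] [ 0.4 -1.   0.6] 0.0299 0.0726
push False 13.78 [0.5284 0.0489 0.1606] [-1.4 -0.3  1.3] 0.0301 0.0726
in False 14.49 [0.5449 0.0449 0.1603] [-0.8 -0.1 -0.4] 0.0301 0.0726
out 15.71 [0.4802 0.0602 0.1608] [0.3 0.2 0. ] 0.0303 0.0726
clear 17.28 [0.4555 0.0661 0.2505] [0.3 0.2 0.8] 0.0302 0.0726
```

View pics/v4.png

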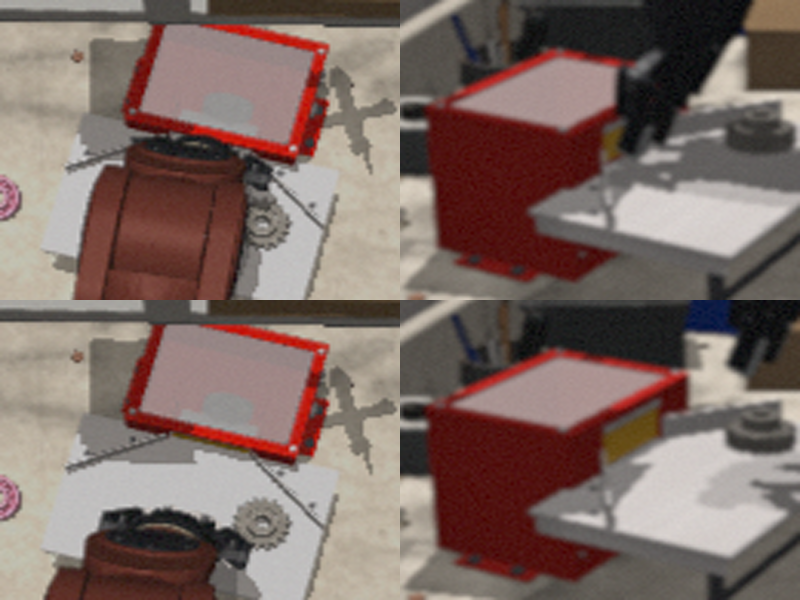

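The last pictures show the bearing lying inside the box under the clear cover (about px (315,198) in the top view). The flap hangs shut, the gear is where it stood, and the gripper is clear.

```bash
python3 -c "
from plant import robot
print(robot.job_done())"
```

```text
the job is handed in; nothing more can be done
None
```

I pushed the bearing through the flap into the reject box and handed the job in at about 17 s. The last pictures show the flap shut and the gear where it stood. I touched nothing on the bench, though I took no close look at the bench items afterwards.

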